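# Check the oven-fan wheels and reject the one that binds

### The job

These three fan wheels came out of the chromatograph ovens. Spin each one on its axle by pushing a blade briskly sideways, find any that binds (stops dead instead of running on), and stand it upright in the orange reject bin. Leave the free-running ones standing in their nests, and do not disturb the bottle, the beaker or the screwdriver.

Things in the scene. Friction and masses are not known exactly. Their poses are not given: they have to be found in the camera images.
- grip_a (a point): Fan wheel unit a, one of three that look alike: centre of its upright round black rubber grip with two blue bands (20 mm diameter, 44 mm tall: 26 mm below to 18 mm above this point). The grip belongs to the axle and does not turn with the wheel. Underside of its round steel foot (70 mm diameter, 12 mm thick) is 88 mm below; z up, x is the joint's zero direction. About 0.76 kg, loose.
- grip_b (a point): Fan wheel unit b, one of three that look alike: centre of its upright round black rubber grip with two blue bands (20 mm diameter, 44 mm tall: 26 mm below to 18 mm above this point). The grip belongs to the axle and does not turn with the wheel. Underside of its round steel foot (70 mm diameter, 12 mm thick) is 88 mm below; z up, x is the joint's zero direction. About 0.76 kg, loose.
- grip_c (a point): Fan wheel unit c, one of three that look alike: centre of its upright round black rubber grip with two blue bands (20 mm diameter, 44 mm tall: 26 mm below to 18 mm above this point). The grip belongs to the axle and does not turn with the wheel. Underside of its round steel foot (70 mm diameter, 12 mm thick) is 88 mm below; z up, x is the joint's zero direction. About 0.76 kg, loose.
- wheel_a (a joint): Turn (rad) of unit a's wheel, no stops, counter-clockwise from above positive, starts near 0: angle from grip_a's x axis to the red blade. Four upright blades, 3 mm thick, 90 deg apart, 58 mm from axle to tip, 30 to 56 mm below the grip's centre, on a dark disc. Pushed at 0.2 m/s a free wheel runs on 1 s or more after the finger leaves; a binding one resists with about 1 N and stops at once.
- wheel_b (a joint): Turn (rad) of unit b's wheel, no stops, counter-clockwise from above positive, starts near 0: angle from grip_b's x axis to the red blade. Four upright blades, 3 mm thick, 90 deg apart, 58 mm from axle to tip, 30 to 56 mm below the grip's centre, on a dark disc. Pushed at 0.2 m/s a free wheel runs on 1 s or more after the finger leaves; a binding one resists with about 1 N and stops at once.
- wheel_c (a joint): Turn (rad) of unit c's wheel, no stops, counter-clockwise from above positive, starts near 0: angle from grip_c's x axis to the red blade. Four upright blades, 3 mm thick, 90 deg apart, 58 mm from axle to tip, 30 to 56 mm below the grip's centre, on a dark disc. Pushed at 0.2 m/s a free wheel runs on 1 s or more after the finger leaves; a binding one resists with about 1 N and stops at once.
- rack: White fixed rack board, 130 x 420 mm, 10 mm thick, with a row of three square nests (76 mm inside, walls rising 8 mm above the board) 140 mm apart along its y, the middle one at its centre; a fan unit stands in each. Origin at the centre of its underside, z up.
- bin: Orange open-topped reject bin, fixed to the bench, 200 x 200 mm outside, 50 mm high, walls 4 mm, floor 4 mm thick; origin at the centre of its underside, z up, x and y along its sides.
- bottle: Bystander: amber glass bottle, 60 mm diameter, 120 mm tall, standing beyond the rack; origin at the centre of its underside.
- beaker: Bystander: glass beaker, 68 mm diameter, 80 mm tall, standing beyond the bin; origin at the centre of its underside.
- screwdriver: Bystander: yellow-handled screwdriver 170 mm long, lying on the bench beyond the gap between rack and bin; origin on the bench under its middle, x along it.
There are look-alikes about, which are no part of the job. What is shaped like the part that bears grip_a but green or yellow is not meant.

How it is judged:
On the way:
1. every wheel has been turned on its axle ((value of joint wheel_a above 0.6 rad or value of joint wheel_a below -0.6 rad) and (value of joint wheel_b above 0.3 rad or value of joint wheel_b below -0.3 rad) and (value of joint wheel_c above 0.6 rad or value of joint wheel_c below -0.6 rad)), for 0.1 s.
At the end, for the whole second after the job is handed in: The wheel that binds stands upright (within 10 degrees) on the floor of the orange bin, inside its walls; the two free-running ones stand upright in their nests, their grips within 15 mm of where they began; bottle, beaker and screwdriver are within 20 mm of where they began (angle between each of grip_b, grip_a, grip_c's own z axis and vertical below 0.17 rad and z of grip_b in the frame of bin below 0.102 m and x of grip_b in the frame of bin between -0.065 and 0.065 m and y of grip_b in the frame of bin between -0.065 and 0.065 m and distance of each of grip_a, grip_c from where it was at the start of the episode below 0.015 m and distance of each of bottle, beaker, screwdriver from where it was at the start of the episode below 0.02 m); the robot touches nothing.
It fails at once if the bottle is knocked or moved (distance of bottle from where it was at the start of the episode above 0.02 m).
It fails at once if the beaker is knocked or moved (distance of beaker from where it was at the start of the episode above 0.02 m).
It fails at once if the screwdriver is knocked or moved (distance of screwdriver from where it was at the start of the episode above 0.02 m).
It also fails if it takes over 58 s, if anything falls off the work surface, if the arm or the gripper's body presses on something with over 40 N, if the wrist force passes 120 N, or if a joint passes its speed limit or range.

### The arm

A 7-joint arm with a two-finger parallel gripper is mounted at the origin on the work surface. World frame = base frame: x ahead of the robot, y to its left, z up, the work surface at z = 0. Lengths are in m, angles in rad, forces in N, time in s.
With the tool pointing down it reaches from about 0.425 to 0.95 m from the base axis. Payload 4.7 kg.
Tool frame: the origin (TCP) lies between the finger pads; the fingertips stand 25 mm ahead of it and the grasp point (between the pads) lies 6 mm ahead of it; x points along the fingers, z is the direction in which the jaws open and shut, and the axes are right-handed (so a half turn about x gives the same grasp; the last joint's range is limited). The gripper opens to 85 mm and grips with 20 to 120 N. Pads are 22 mm wide; open, the fingers measure 114 mm over their backs; the gripper's body (76 mm by 85 mm) begins 54 mm behind the grasp point. The pads swing forward as they close: fully open they stand 13 mm farther back than shut.
Start: joints at [-0.029, 0.469, -0.049, 1.532, 0.024, 1.141, -0.082], TCP at [0.675, 0, 0.256] pointing down, gripper open.
Joint ranges: [-2.59, 2.59], [-0.33, 1.99], [-1.39, 1.29], [0.1, 2.45], [-1.04, 4.18], [0.21, 1.99], [-2.66, 2.66]. Speed limits (rad/s): [2.57, 2.57, 3.14, 3.14, 3.14, 3.14, 3.14].

### API

Orientations are given as a 3x3 rotation matrix whose columns are the frame's x, y, z axes.
In Python, from rig import * gives the robot as it stands. Calls block until the motion is done:
- movep(position, orientation): joint-space move of the TCP to a pose.
- move_l(position, attitude=None, feed=0.15, until_force=None): straight line of the TCP; attitude=None keeps the orientation; feed is the mean speed in m/s. With until_force (N) it stops when the force on the tool has changed by that much, and returns True; else False.
- move_joints(angles): joint-space move.
- command_gripper(opening, newtons=None): finger opening in m; newtons is the grip in N (None keeps the last); returns when the fingers have stopped.
- sleep(seconds).
- inverse_kinematics(position, orientation): joint angles nearest the present ones, or None.
- sense(): the state.
- camera(name): name is "scene" or "side" or "wrist"; returns (picture, depth): 400x640x3 uint8, red, green, blue; 400x640 float32, m along the optical axis (not along the pixel's ray), 0 where there is no reading.
- camera_params(name): a dict with "K" (3x3 intrinsics, pixels), "position" and "rotation" of the camera in the world; the wrist camera has in their place "tool_from_camera" (4x4, takes a point from camera to tool coordinates, whose origin is the TCP and whose axes are the tool frame's). Camera axes: x right, y down, z forward; pixel columns grow to the right and rows downward; lengths in m; the calibration is good to about 2 mm. A picture is of the moment at which its call begins: read the wrist's pose just before it. camera_params takes no time and is no camera call.
A pose or a line that the arm cannot do raises Unreachable and nothing moves.
- finish_job(): hands the job in, once; it reports no verdict.
The state is a dict: "time_s": time; "joint_pos": joint angles; "qd": joint speeds; "joint_efforts": joint torques, N m; "position": TCP position; "tcp_rot": TCP orientation; "wrist_force": force on the tool from outside, world axes, zero at the start; "ft_torque": the same for the moment, N m; "finger_gap": finger opening in m.
Only numpy, scipy, OpenCV 4.12 (cv2) and the standard library are available. Lean on these libraries where they do the work, as an engineer would, in place of code of your own. Each camera call takes 0.05 s, during which the arm holds its last target.

## Working session

There is one attempt and no reset: what is moved stays moved. The work goes in short steps, each a Python script; the robot and the scene stay as the last script left them, time stands still between calls to the robot, and variables do not carry over. Pictures are saved under pics/ and viewed, and the job is handed in when it is done.

```bash
mkdir -p pics; ls; python3 - <<'E'
from rig import *
import cv2,numpy as np
for n in ["scene","side","wrist"]:
    s=sense()
    p,d=camera(n); cv2.imwrite(f"pics/{n}0.png",p[:,:,::-1]); np.savez(f"{n}0.npz",p=p,d=d,pos=s["position"],rot=s["tcp_rot"])
    print(n,camera_params(n))
print(sense())
E
```

```text
pics
scene {'K': array([[376.09764554,   0.        , 320.72193551],
       [  0.        , 376.09764554, 204.49167983],
       [  0.        ,   0.        ,   1.        ]]), 'position': array([1.02311887, 0.35076742, 0.93884667]), 'rotation': array([[-0.55146686,  0.67619029, -0.48851918],
       [ 0.83417744,  0.45099176, -0.31741838],
       [ 0.0056829 , -0.5825574 , -0.8127697 ]])}
side {'K': array([[495.35508504,   0.        , 326.21590978],
       [  0.        , 495.35508504, 202.09023851],
       [  0.        ,   0.        ,   1.        ]]), 'position': array([ 0.18722845, -0.576903  ,  0.85476519]), 'rotation': array([[ 0.89234905, -0.32381028,  0.31442022],
       [-0.45125145, -0.65432086,  0.6068248 ],
       [ 0.0092356 , -0.68338212, -0.73000246]])}
wrist {'K': array([[324.15821813,   0.        , 314.23327459],
       [  0.        , 324.15821813, 191.78857774],
       [  0.        ,   0.        ,   1.        ]]), 'tool_from_camera': array([[-3.51132453e-04, -3.12984362e-01,  9.49758214e-01,
        -1.18058470e-01],
       [-8.42519315e-04, -9.49757843e-01, -3.12984551e-01
[... 322 characters left out ...]
-0.08232582]), 'qd': array([-0.00037865, -0.00158371,  0.00045579, -0.00394453,  0.00095864,
        0.00115672, -0.00080256]), 'joint_efforts': array([ 3.33697863e-04, -5.10767841e+01, -4.67274967e-02, -2.37979531e+01,
        1.07760131e-02,  5.44104041e-03, -2.80327527e-05]), 'position': array([6.74594964e-01, 4.66893655e-05, 2.55499610e-01]), 'tcp_rot': array([[-1.49758403e-03, -2.63589530e-05,  9.99998878e-01],
       [-2.16909950e-05,  9.99999999e-01,  2.63264984e-05],
       [-9.99998878e-01, -2.16515445e-05, -1.49758460e-03]]), 'wrist_force': array([-0.02311342,  0.67877711, -0.09923737]), 'ft_torque': array([ 0.04307527, -0.02122521,  0.01651043]), 'finger_gap': 0.08510675066887016}
```

View pics/scene0.png

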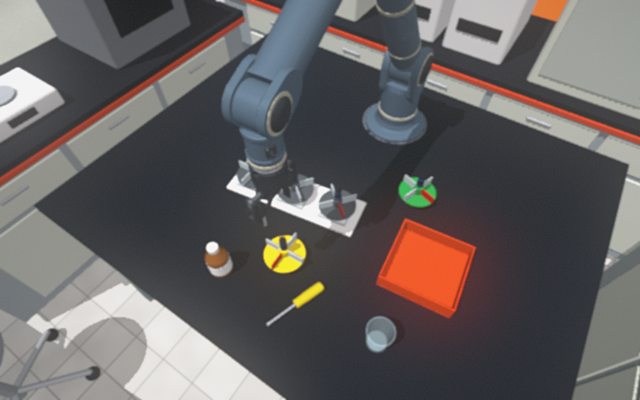

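View pics/side0.png

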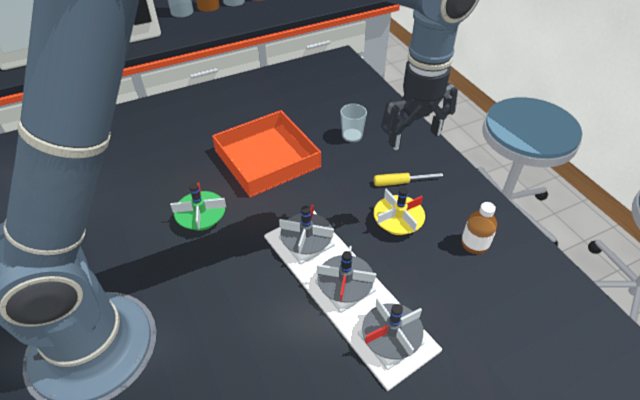

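View pics/wrist0.png

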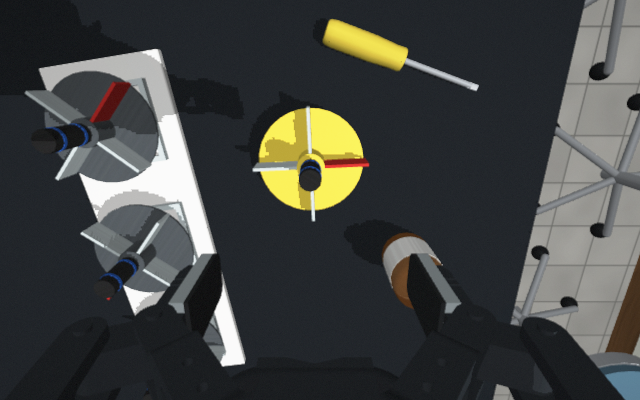

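The units meant are the three grey ones on the white rack, at side pixels (306,235), (345,275) and (393,328). The look-alikes are the green one (198,208) and the yellow one (400,213). Next I measure.

```bash
cat > h.py <<'E'
import numpy as np,cv2
from rig import *
def cloud(n,d,pos=None,rot=None):
    c=camera_params(n);K=c["K"]
    v,u=np.mgrid[:400,:640]
    P=np.stack([(u-K[0,2])/K[0,0]*d,(v-K[1,2])/K[1,1]*d,d],-1)
    if n=="wrist":
        T=c["tool_from_camera"];P=P@T[:3,:3].T+T[:3,3];return P@np.array(rot).T+pos
    return P@c["rotation"].T+c["position"]
def blobs(m,mina=8):
    n,l,s,c=cv2.connectedComponentsWithStats(m.astype(np.uint8))
    return [(l==i) for i in range(1,n) if s[i,4]>=mina]
E
cat > m0.py <<'E'
from h import *
for n in ["side","scene","wrist"]:
    f=np.load(f"{n}0.npz");p=f["p"].astype(int);d=f["d"]
    X=cloud(n,d,f["pos"],f["rot"]);ok=d>0
    r,g,b=p[...,0],p[...,1],p[...,2]
    reg=ok&(X[...,0]>.3)&(X[...,0]<.95)&(abs(X[...,1])<.7)
    print(n,"table z",np.median(X[reg&(r<60)&(abs(X[...,2])<.02)][:,2]))
    # grips: z .08-.125 dark
    m=reg&(X[...,2]>.078)&(X[...,2]<.13)&(r<90)&(g<90)
    for B in blobs(m,12):
        q=X[B];vv,uu=np.nonzero(B);print(" grip",np.round(q.mean(0),3),"top",np.round(np.percentile(q[:,2],97),3),"px",int(uu.mean()),int(vv.mean()),B.sum(),"ext",np.round(np.ptp(q,0),3))
    m=reg&(r>150)&(g<90)&(b<90)&(X[...,2]<.08)
    for B in blobs(m,12):
        q=X[B];vv,uu=np.nonzero(B)
        print(" red",np.round(q.mean(0),3),"px",int(uu.mean()),int(vv.mean()),B.sum(),"min",np.round(q.min(0),3),"max",np.round(q.max(0),3))
        if B.sum()>800:
            t=q[(q[:,2]>.042)];rc=cv2.minAreaRect((t[:,:2]*1000).astype(np.float32));print("  binrim",rc,len(t))
    m=reg&(r>150)&(g>150)&(b>150)&(X[...,2]<.014)&(X[...,2]>.004)
    for B in blobs(m,100):
        q=X[B];rc=cv2.minAreaRect((q[:,:2]*1000).astype(np.float32));print(" rack",rc,B.sum(),np.round(np.median(q[:,2]),4))
E
python3 m0.py
```

```text
side table z 0.0009186734125236073
 grip [ 0.668 -0.001  0.099] top 0.109 px 402 194 119 ext [0.021 0.021 0.032]
 grip [0.456 0.033 0.104] top 0.119 px 305 215 166 ext [0.019 0.023 0.042]
 grip [ 0.476 -0.104  0.105] top 0.119 px 346 260 167 ext [0.019 0.017 0.041]
 grip [ 0.498 -0.241  0.106] top 0.118 px 395 313 195 ext [0.02  0.02  0.041]
 red [0.526 0.4   0.025] px 270 133 1526 min [ 0.385  0.258 -0.   ] max [0.594 0.448 0.054]
  binrim ((529.87158203125, 392.3262023925781), (132.0815887451172, 265.46710205078125), 51.30775451660156) 255
 red [0.468 0.26  0.027] px 270 172 1431 min [ 0.378  0.225 -0.   ] max [0.597 0.491 0.054]
  binrim ((443.65496826171875, 282.30609130859375), (140.1009979248047, 279.3223571777344), 50.97023010253906) 250
 red [0.713 0.007 0.046] px 414 202 98 min [ 0.688 -0.    -0.001] max [0.766 0.052 0.062]
 red [ 0.458 -0.126  0.063] px 342 286 62 min [ 0.443 -0.148  0.041] max [ 0.471 -0.107  0.07 ]
 red [ 0.465 -0.239  0.059] px 375 334 174 min [ 0.443 -0.242  0.04 ] max [ 0.494 -0.224  0.071]
 rack ((478.87005615234375, -98.79067993164062), (133.24427795
[... 1015 characters left out ...]
xt [0.019 0.02  0.03 ]
 grip [ 0.482 -0.095  0.104] top 0.117 px 114 278 919 ext [0.02  0.02  0.039]
 grip [ 0.771 -0.136  0.085] top 0.092 px 406 301 76 ext [0.017 0.022 0.015]
 grip [ 0.496 -0.231  0.115] top 0.117 px 146 395 62 ext [0.009 0.009 0.01 ]
 red [0.707 0.005 0.056] px 347 164 124 min [ 0.684 -0.01  -0.001] max [0.736 0.008 0.06 ]
 rack ((465.8171691894531, -11.511871337890625), (130.599365234375, 241.92652893066406), 8.485701560974121) 8840 0.0102
 rack ((547.7321166992188, -232.174072265625), (33.24977493286133, 136.1714324951172), 8.47929573059082) 1199 0.0098
 rack ((446.5346984863281, -192.8031005859375), (45.04409408569336, 51.66089630126953), 80.06378936767578) 536 0.0099
```

```bash
python3 - <<'E'
import cv2
a=cv2.imread("pics/side0.png")[180:400,160:460]
cv2.imwrite("pics/crop1.png",cv2.resize(a,None,fx=2.6,fy=2.6,interpolation=2))
E
```

```text
(no output)
```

View pics/crop1.png

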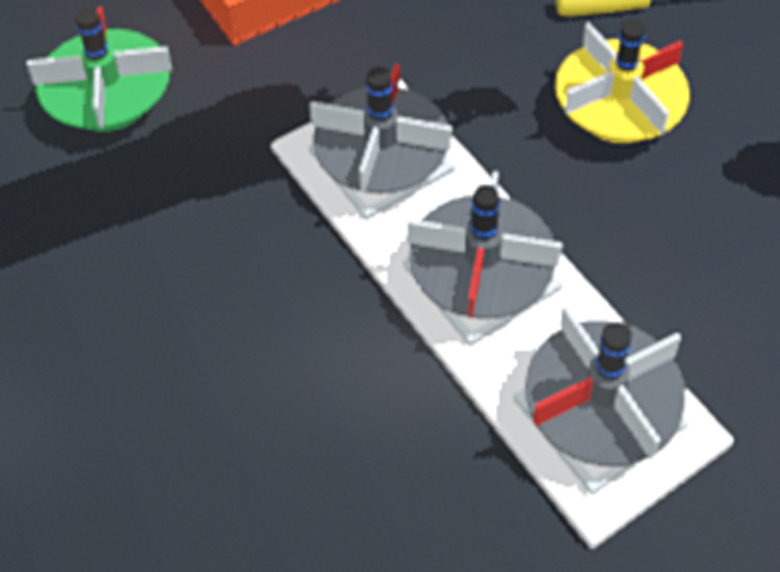

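```bash
cat >> h.py <<'E'
A=np.deg2rad(8.8);ex=np.array([np.cos(A),np.sin(A),0]);ey=np.array([-np.sin(A),np.cos(A),0]);ez=np.array([0,0,1.])
R=np.stack([-ez,ey,ex],1)
U=[np.array([.460,.039,0]),np.array([.4805,-.0975,0]),np.array([.501,-.235,0])]
def blades(X,d,c,zlo=.052,zhi=.075):
    q=X[(d>0)&(X[...,2]>zlo)&(X[...,2]<zhi)]-c
    r=np.hypot(q[:,0],q[:,1]);q=q[(r>22)&(r<62)]
    a=np.arctan2(q@ey,q@ex)
    z=np.exp(4j*a).mean();return np.degrees(np.angle(z))/4,abs(z),len(q)
E
python3 - <<'E'
from h import *
for n in ["side","wrist"]:
    f=np.load(f"{n}0.npz");X=cloud(n,f["d"],f["pos"],f["rot"])
    p=f["p"].astype(int);red=(p[...,0]>110)&(p[...,1]<80)&(p[...,2]<80)
    for i,c in enumerate(U):
        rr=red&(f["d"]>0)&(np.hypot(X[...,0]-c[0],X[...,1]-c[1])<.065)&(X[...,2]>.04)&(X[...,2]<.08)
        m=X[rr].mean(0)-c if rr.any() else np.zeros(3)
        print(n,i,blades(X,f["d"],c),"red",np.degrees(np.arctan2(m@ey,m@ex)),rr.sum())
for i,c in enumerate(U):
    for s in(-1,1):
        print(i,s,[ (x,inverse_kinematics(c+x/1000*ex+s*.046*ey+.082*ez,R) is not None) for x in(-75,-65,-55,-45,-35,-25,0,70)])
E
```

```text
side 0 (np.float64(nan), np.float64(nan), 0) red 40.25965989321316 26
side 1 (np.float64(nan), np.float64(nan), 0) red -136.6203164877534 56
side 2 (np.float64(nan), np.float64(nan), 0) red 178.24851691116962 164
wrist 0 (np.float64(nan), np.float64(nan), 0) red 44.037569217584675 171
wrist 1 (np.float64(nan), np.float64(nan), 0) red -137.060764941164 3
wrist 2 (np.float64(nan), np.float64(nan), 0) red 0.0 0
0 -1 [(-75, True), (-65, True), (-55, True), (-45, True), (-35, True), (-25, True), (0, True), (70, True)]
0 1 [(-75, True), (-65, True), (-55, True), (-45, True), (-35, True), (-25, True), (0, True), (70, True)]
1 -1 [(-75, True), (-65, True), (-55, True), (-45, True), (-35, True), (-25, True), (0, True), (70, True)]
1 1 [(-75, True), (-65, True), (-55, True), (-45, True), (-35, True), (-25, True), (0, True), (70, True)]
2 -1 [(-75, True), (-65, True), (-55, True), (-45, True), (-35, True), (-25, True), (0, True), (70, True)]
2 1 [(-75, True), (-65, True), (-55, True), (-45, True), (-35, True), (-25, True), (0, True), (70, True)]h.py:20: RuntimeWarning: Mean of empty slice.
  z=np.exp(4j*a).mean();return np.degrees(np.angle(z))/4,abs(z),len(q)
  ret = ret.dtype.type(ret / rcount)
```

```bash
sed -i 's/(r>22)&(r<62)/(r>.022)\&(r<.062)/' h.py; python3 - <<'E'
from h import *
f=np.load("side0.npz");X=cloud("side",f["d"])
for c in U: print(blades(X,f["d"],c))
c=U[2]
command_gripper(0.0,30)
movep(c-.068*ex-.046*ey+.2*ez,R)
s=sense();p,d=camera("side");cv2.imwrite("pics/s1.png",p[:,:,::-1])
X=cloud("side",d);q=X[(d>0)&(np.hypot(X[...,0]-s["position"][0],X[...,1]-s["position"][1])<.03)&(X[...,2]>.13)]
print(s["time_s"],s["position"],"tip z",np.percentile(q[:,2],[0,1,5]) if len(q) else None,len(q),s["finger_gap"])
E
```

```text
(np.float64(41.70249467745262), np.float64(0.9592972025478), 285)
(np.float64(43.83791730518461), np.float64(0.9306358730265012), 285)
(np.float64(-7.681556696818431), np.float64(0.948669439059678), 417)
2.325 [ 0.44219935 -0.29000664  0.20031011] tip z [0.17591099 0.18596055 0.20551914] 2173 3.726072749621179e-05
```

View pics/s1.png

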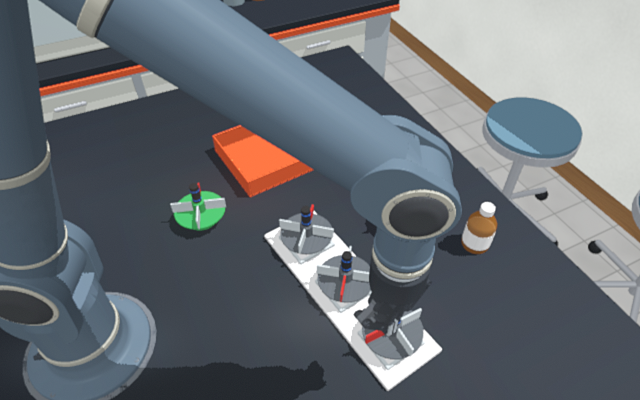

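The shut fingertips sit 25 mm ahead of the TCP, as specified. Now I push unit 3, the one with y=-0.235.

```bash
cat >> h.py <<'E'
def spin(i,tag):
    c=U[i]
    move_l(c-.068*ex-.046*ey+.080*ez,R,feed=.25)
    move_l(c+.075*ex-.046*ey+.080*ez,R,feed=.2)
    L=[]
    for k in range(4):
        s=sense();n="side" if k<3 else "scene"
        p,d=camera(n);L.append((s["time_s"],p,d))
        X=cloud(n,d);pp=p.astype(int);red=(pp[...,0]>110)&(pp[...,1]<80)&(pp[...,2]<80)
        rr=red&(d>0)&(np.hypot(X[...,0]-c[0],X[...,1]-c[1])<.065)&(X[...,2]>.04)&(X[...,2]<.08)
        m=X[rr].mean(0)-c if rr.any() else np.zeros(3)
        print(round(s["time_s"],2),n,"blade mod90 %.1f q%.2f n%d"%blades(X,d,c),"red %.0f n%d"%(np.degrees(np.arctan2(m@ey,m@ex)),rr.sum()))
        if k<2: sleep(.07)
    w=[cv2.resize(cv2.cvtColor(p,cv2.COLOR_RGB2BGR)[200:380,250:470],None,fx=1.7,fy=1.7) for _,p,_ in L[:2]]
    cv2.imwrite(f"pics/{tag}.png",np.hstack(w))
    return L
E
python3 - <<'E'
from h import *
spin(2,"sp2")
E
```

```text
3.88 side blade mod90 -30.9 q0.95 n378 red -120 n121
3.99 side blade mod90 -30.7 q0.95 n389 red -120 n122
4.11 side blade mod90 -30.7 q0.94 n380 red -120 n121
4.16 scene blade mod90 -30.8 q0.98 n143 red -120 n20
```

View pics/sp2.png

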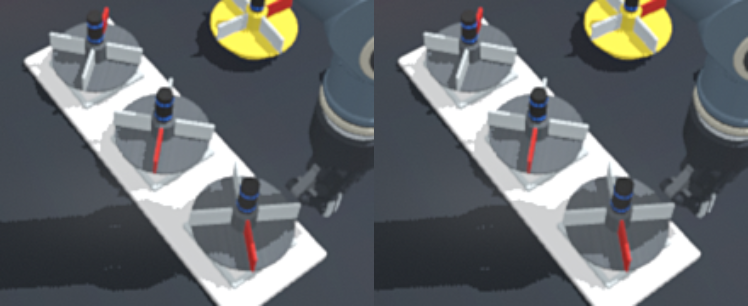

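This wheel turned about 62° and stopped dead in contact-free space, so it binds. The wheel is at rest in all frames. Now the other two.

```bash
python3 - <<'E'
from h import *
def up_to(i):
    s=sense();move_l(s["position"]+[0,0,.07],feed=.25)
    c=U[i];movep(c-.068*ex-.046*ey+.15*ez,R)
up_to(1);spin(1,"sp1")
up_to(0);spin(0,"sp0")
s=sense();move_l(s["position"]+[0,0,.12],feed=.25)
p,d=camera("side");cv2.imwrite("pics/s3.png",p[:,:,::-1]);np.savez("side3.npz",p=p,d=d)
print(s["time_s"])
E
```

```text
6.75 side blade mod90 -19.7 q0.94 n335 red -112 n111
6.87 side blade mod90 -42.6 q0.92 n276 red -47 n211
6.98 side blade mod90 23.2 q0.95 n361 red 20 n71
7.03 scene blade mod90 -38.9 q0.97 n143 red 56 n42
9.62 side blade mod90 29.7 q0.99 n324 red 30 n63
9.74 side blade mod90 2.1 q0.99 n333 red 92 n93
9.86 side blade mod90 -26.3 q0.98 n247 red 150 n189
9.91 scene blade mod90 0.0 q0.97 n143 red 175 n22
9.9583
```

View pics/s3.png

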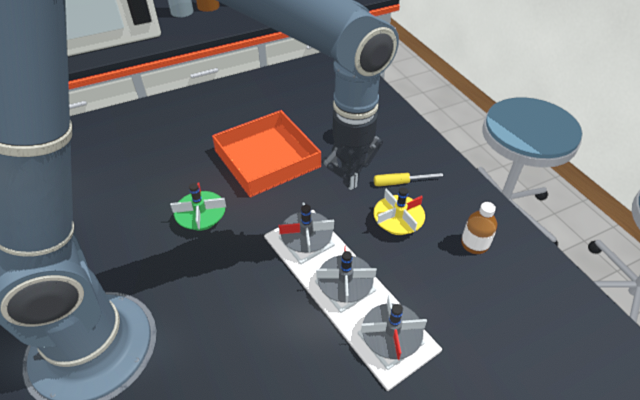

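Units 1 and 2 ran on at about 560°/s, so both are free. Unit 3, the one at the front right of the rack (side pixel 395,330), binds. Next I refine its grip position and pick it up.

```bash
cat > fit.py <<'E'
from h import *
from scipy.optimize import least_squares
def fit(X,d,p,c0):
    m=(d>0)&(X[...,2]>.078)&(X[...,2]<.113)&(np.hypot(X[...,0]-c0[0],X[...,1]-c0[1])<.03)
    q=X[m][:,:2]
    r=least_squares(lambda c:np.hypot(*(q-c).T)-.010,q.mean(0)+0,loss="soft_l1",f_scale=.001)
    return r.x,m.sum(),np.sqrt(np.mean(r.fun**2)),q.mean(0)
if __name__=="__main__":
    L={"side":np.load("side3.npz")}
    p,d=camera("scene");cv2.imwrite("pics/sc3.png",p[:,:,::-1]);np.savez("scene3.npz",p=p,d=d)
    L["scene"]={"p":p,"d":d}
    for n,f in L.items():
        X=cloud(n,f["d"])
        for c in U: print(n,fit(X,f["d"],f["p"],c))
E
python3 fit.py
```

```text
side (array([0.46103377, 0.04121357]), np.int64(111), np.float64(0.0012355126616041615), array([0.45751967, 0.0342016 ]))
side (array([ 0.47941067, -0.09915206]), np.int64(116), np.float64(0.0007706198849923963), array([ 0.47547055, -0.10594714]))
side (array([ 0.50183557, -0.23782041]), np.int64(125), np.float64(0.0007217999280902039), array([ 0.49642759, -0.24337004]))
scene (array([0.45859041, 0.0417435 ]), np.int64(53), np.float64(0.0010049681379547665), array([0.46570822, 0.04546368]))
scene (array([ 0.47670885, -0.09900972]), np.int64(44), np.float64(0.0012187337111605311), array([ 0.4839152 , -0.09499163]))
scene (array([ 0.49950562, -0.23775263]), np.int64(55), np.float64(0.001261312566843488), array([ 0.50514458, -0.23245226]))
```

```bash
python3 - <<'E'
from h import *
# bin rim from initial & new scene pic, mask by colour, rim points
for n in ("scene3","scene0","side3"):
    f=np.load(n+".npz");X=cloud(n[:-1] ,f["d"]);p=f["p"].astype(int)
    m=(f["d"]>0)&(p[...,0]>150)&(p[...,1]<100)&(p[...,2]<80)&(X[...,2]>.042)&(X[...,2]<.06)&(X[...,1]>.15)&(X[...,0]<.7)
    q=X[m];print(n,cv2.minAreaRect((q[:,:2]*1000).astype(np.float32)),len(q),np.median(q[:,2]))
E
```

```text
scene3 ((429.303466796875, 332.21051025390625), (316.7726745605469, 200.33470153808594), 5.956278324127197) 763 0.049922627744717896
scene0 ((428.806640625, 332.23974609375), (317.45648193359375, 200.41543579101562), 6.071619987487793) 760 0.04992948298272165
side3 ((437.6197509765625, 330.26171875), (302.716796875, 205.7438201904297), 6.529669761657715) 599 0.046796498504028894
```

View pics/sc3.png

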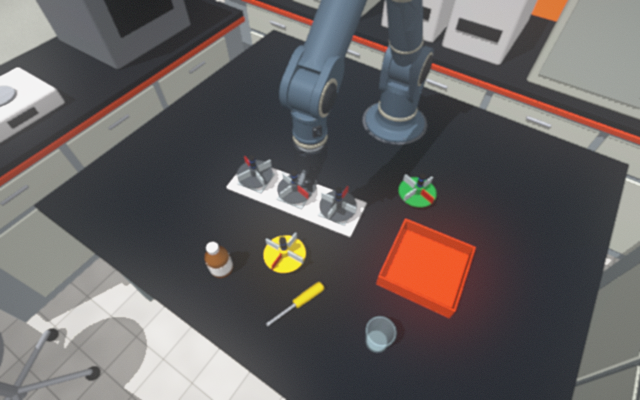

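```bash
python3 - <<'E'
from h import *
g=np.array([.5005,-.238,0])
command_gripper(.06,60)
s=sense();print(s["time_s"])
movep(g+.2*ez,R)
print(move_l(g+.102*ez,R,feed=.12,until_force=8))
command_gripper(0.0,60)
s=sense();print(s["time_s"],s["position"],s["finger_gap"],s["wrist_force"])
move_l(s["position"]+[0,0,.02],feed=.08)
s=sense();print(s["time_s"],s["position"],s["finger_gap"],s["wrist_force"])
p,d=camera("side");cv2.imwrite("pics/s4.png",p[:,:,::-1])
E
```

```text
11.2917
False
13.675 [ 0.50114407 -0.23809358  0.10268956] 0.018664008822260107 [0.31507155 0.19047947 4.66297211]
14.0833 [ 0.50062121 -0.23792552  0.12229272] 0.018325377888840817 [-0.72015457 -0.35495081 -8.39897924]
```

View pics/s4.png

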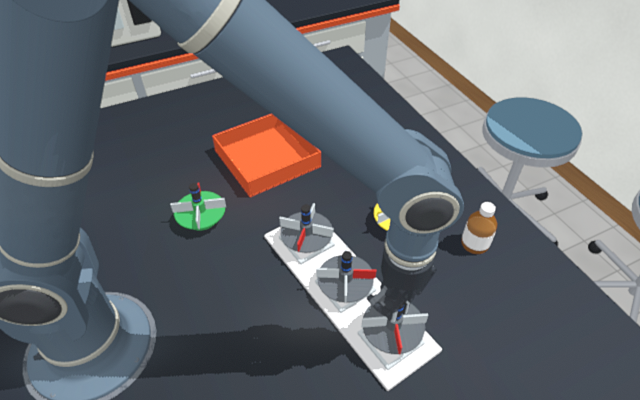

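It is gripped: the gap is 18.3 mm and it weighs 8.4 N. Now I lift it, carry it high over everything and lower it into the bin.

```bash
python3 - <<'E'
from h import *
s=sense();move_l(s["position"]+[0,0,.155],feed=.15)
b=np.array([.486,.339,0])
move_l([.53,.05,.285],R,feed=.25)
move_l(b+.28*ez,R,feed=.25)
s=sense();print(s["time_s"],s["position"],s["finger_gap"],s["wrist_force"])
p,d=camera("side");cv2.imwrite("pics/s5.png",p[:,:,::-1])
E
```

```text
17.9333 [0.48690077 0.33669947 0.27982936] 0.018779709432799056 [ 0.62061497  0.13773244 -9.03083835]
```

View pics/s5.png

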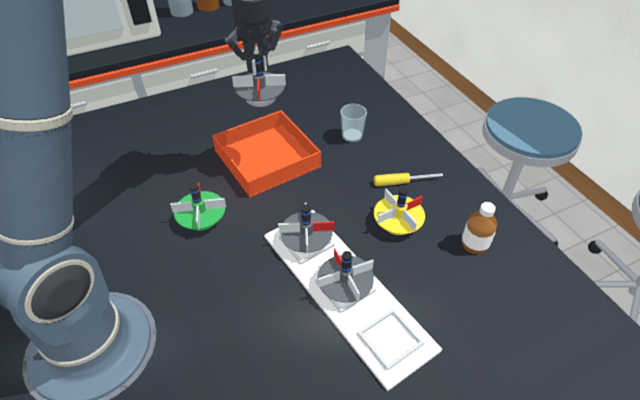

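The unit hangs level above the bin. Lowering it now.

```bash
python3 - <<'E'
from h import *
b=np.array([.486,.339,0])
move_l(b+.13*ez,R,feed=.12)
print(move_l(b+.115*ez,R,feed=.05,until_force=5))
print(move_l(b+.093*ez,R,feed=.03,until_force=4))
s=sense();print(s["time_s"],s["position"],s["finger_gap"],s["wrist_force"])
p,d=camera("side");cv2.imwrite("pics/s6.png",cv2.resize(p[90:220,180:360,::-1],None,fx=4,fy=4))
E
```

```text
False
True
20.4333 [0.48581339 0.33887296 0.09668321] 0.019154735929160883 [-0.16285716 -0.11473202  5.07188704]
```

View pics/s6.png

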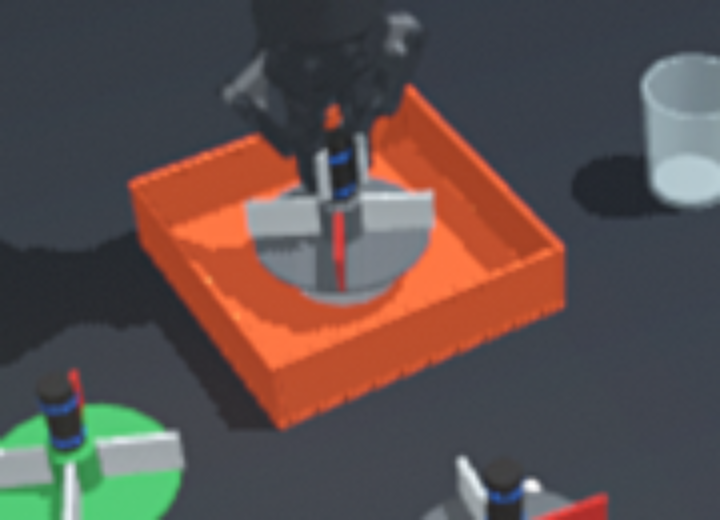

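Contact came at z=0.0967, where 0.0967 was expected with the foot on the bin floor. The unit is centred and upright. I release it, retreat and check.

```bash
python3 - <<'E'
from h import *
from fit import fit
command_gripper(.06)
s=sense();move_l(s["position"]+[0,0,.2],feed=.2)
move_joints([-0.029,0.469,-0.049,1.532,0.024,1.141,-0.082]) if False else None
sleep(.3)
for n in("side","scene"):
    p,d=camera(n);cv2.imwrite(f"pics/end_{n}.png",p[:,:,::-1]);X=cloud(n,d)
    for c in U[:2]+[np.array([.486,.339,0])]:
        r=fit(X,d,p,c);m=(d>0)&(np.hypot(X[...,0]-c[0],X[...,1]-c[1])<.02)&(X[...,2]<.14);print(n,r[:3],"top",np.percentile(X[m][:,2],98))
s=sense();print(s["time_s"],s["position"],s["wrist_force"])
E
```

```text
side (array([0.46097665, 0.04148796]), np.int64(109), np.float64(0.0010243669135474257)) top 0.11793529187852057
side (array([ 0.47953018, -0.09937836]), np.int64(116), np.float64(0.0007951928714286527)) top 0.11828550111737746
side (array([0.48676825, 0.33848951]), np.int64(120), np.float64(0.002546907023024449)) top 0.11165899095475591
scene (array([0.45812237, 0.04147302]), np.int64(54), np.float64(0.0010245646024695917)) top 0.11881324492000926
scene (array([ 0.4771271 , -0.09920861]), np.int64(51), np.float64(0.0016685369979420645)) top 0.11909779323783687
scene (array([0.48438304, 0.33932879]), np.int64(91), np.float64(0.0028616713971460752)) top 0.11347919035569769
22.5083 [0.48400532 0.33712705 0.29386709] [0.07254224 0.76185921 0.38417982]
```

View pics/end_side.png

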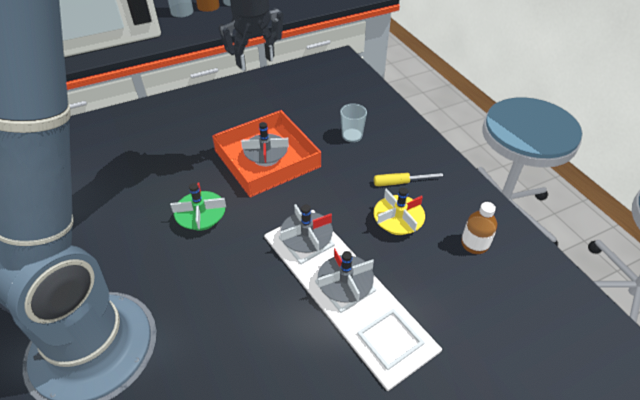

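View pics/end_scene.png

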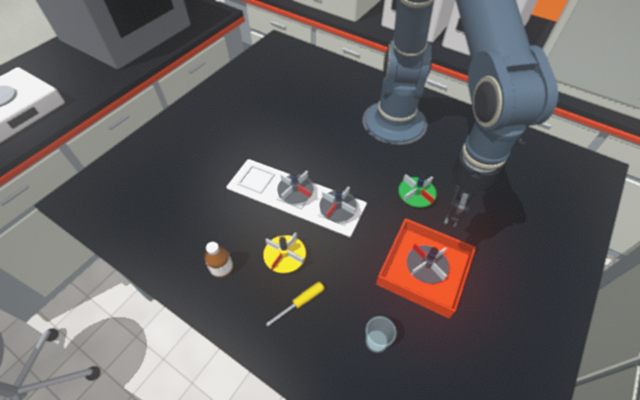

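```bash
python3 -c "
from rig import *
finish_job()"
```

```text
the job is handed in; nothing more can be done
```

The wheel that binds is the one at the rack's right end (y ≈ -0.24). It now stands upright in the orange bin, and I handed the job in at about 22.5 s on the robot's clock. The hand-in reports no verdict.

- **Spin test:** I pushed a blade on each wheel at about 0.2 m/s. The right-end wheel turned about 62° and stopped at once. The middle and left ones ran on at roughly 500–600°/s.
- **Binding unit:** It is within about 2 mm of the bin centre. The foot touched at the height expected for the bin floor, and the top of the grip measured about 0.112 m (0.110 m expected). Both views show it upright.
- **Free units:** Both stand in their nests, and their grips are where they were measured before the pick-up, to within about 1 mm.
- **Bystanders:** The bottle, beaker and screwdriver sit at the same pixels as in the first pictures. I compared these by eye only.
- **Robot:** It was clear of everything and the wrist force was near zero.
- **Disagreements:** The two cameras differ by 2–3 mm in x, within their calibration of about 2 mm each. A later measurement of the bin rim picked up the green look-alike's red blade, so I used the first one (203 x 200 mm).

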